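Hang the paint guards over the clamped frame tube

ROBOT

A 6-joint arm with a two-finger parallel gripper is mounted at the origin on the work surface. World frame = base frame: x ahead of the robot, y to its left, z up, the work surface at z = 0. Lengths are in m, angles in rad, forces in N, time in s.
With the tool pointing down it reaches from about 0.3 to 0.85 m from the base axis. Payload 5.4 kg.
Tool frame: the origin (TCP) lies on the centre line of the jaws, within the pads' length; the fingertips stand ahead of it and the grasp point (between the pads) lies 8 mm behind it (r.tip_reach is the z of the fingertips in the tool frame, in m); z points along the fingers, y is the line along which they close (so a half turn about z gives the same grasp; the last joint's range is limited). The gripper opens to 85 mm and grips with 20 to 120 N. Pads are 22 mm wide; open, the fingers measure 114 mm over their backs; the gripper's body (76 mm by 85 mm) begins 54 mm behind the grasp point. The pads swing forward as they close: fully open they stand 13 mm farther back than shut.
Start: joints at [1.039, 0.158, 1.597, -0, 1.386, -0.21], TCP at [0.182, 0.545, 0.242] pointing down, gripper open.
Joint ranges: [-2.91, 2.91], [-0.94, 2.29], [0.18, 2.7], [-1.29, 4.43], [0.17, 2.64], [-3, 3]. Speed limits (rad/s): [2.57, 2.57, 3.14, 3.14, 3.14, 3.14].

INTERFACE

Orientations are given as a rotation vector (axis times angle).
In Python, from plant import monitor, imaging, ticket, finder, r gives the robot as it stands. The module is installed in compiled form; this text tells all that it offers.
- The arm moves only by the tool arm_command, never from a script. Its arguments are lists of equal length, an entry for each row: "jaw": the opening, from -1 (shut) to 1 (fully open); "linear": the shift along the tool's x, y, z in mm, a list of three; "turn": the turn about the tool's z in rad. A call has 1 to 20 rows; each row shifts and turns the commanded pose from where the row before left it, along the tool's axes as they then stand; what a row does not reach is not made up. A row lasts 1/8 s, in which the tool goes at most 62.5 mm and 10.7 degrees, less where a joint would pass 70% of its speed; a pose out of reach is approached as far as the arm can. A call with a gripper value outside its range is refused whole. The fingers move at their own pace and stop on an object; "force" is the grip in N (left out, the last holds). Time passes only in rows, so rows that do not move let the fingers close. It gives the time, the measured TCP pose, the force, the opening and the grip force at its end, in the units of the state.
- monitor.get_state(): the state, without advancing time (a new reading comes with each control period).
- imaging.grab_frame(name): name is "scene" or "side" or "wrist"; returns a dict with "img" (400x640x3 uint8, red, green, blue), "range_z" (400x640 float32, m along the optical axis (not along the pixel's ray), 0 where there is no reading), "fovy" (degrees; the focal length in pixels is half the picture's height over the tangent of half this angle, whatever the lens; pixels are square), "cx", "cy" (the principal point, pixels), "distortion" ([k1, k2, p1, p2, k3] as OpenCV has them; the pictures are not rectified), "R" (3x3) and "t" (3): a world point X has camera coordinates R X + t; the wrist camera has in their place "T_tool_cam" (4x4, takes a point from camera to tool coordinates, whose origin is the TCP and whose axes are the flange's). Camera axes: x right, y down, z forward; pixel columns grow to the right and rows downward; lengths in m; the calibration is good to about 2 mm. A picture is of the moment at which its call begins: read the wrist's pose just before it.
- ticket.finish_job(): hands the job in; it is judged then, once.
Trained networks look in the newest picture that a camera, given by its name, has taken for a name from the list of things; names that differ only in an ending like _2 or _b are one class to them, and where a whole thing is asked for, a point or a joint stands for the part that bears it (a point fixed in the world has none). Each returns a list of dicts, best first, with "confidence" (0 to 1); they miss things now and then, are a little off and sometimes report something else, mostly with a low value. They report only what shows in the picture. A call takes as long as a camera call. They do not tell look-alikes from the thing itself.
- finder.trace(name, camera): "pixels" (400x640 bool, what is visible of it) and "at" ([column, row] in pixels, amid what is visible of it).
The state is a dict: "time": time; "joints": joint angles; "joint_velocities": joint speeds; "joint_torque": joint torques, N m; "ee_pos": TCP position; "orientation": TCP orientation; "ft_force": force on the tool from outside, world axes, zero at the start; "torque": the same for the moment, N m; "gripper_width": finger opening in m; "grasp_force": force on a finger pad.
Only numpy, scipy, OpenCV 4.12 (cv2) and the standard library are available. Lean on these libraries where they do the work, as an engineer would, in place of code of your own. Each camera call takes 0.05 s, during which the arm holds its last target. There are 200 camera calls.

TASK

Before tightening starts, protect the painted frame tube in the fixture: hang the green and the orange paint guard astride it, each in the middle of the bay whose coloured plate matches, hanging straight and left there on its own. Set them down gently, without dropping them or pressing them on the paint, keep the robot off the fixture and its lamp, and leave everything else on the table where it is.

Things in the scene. Friction and masses are not known exactly. Their poses are not given: they have to be found in the camera images.
- guard_green: rigid green paint guard, 0.22 kg: inverted-U saddle. 90 mm long (y); two flaps z=0 to 60, 82 mm wide over their lips (x), 64 mm free between; roof slopes rise at 40 degrees to a ridge at z=92; a black grip fin on each slope. Origin: centre of underside, z up; half a turn about z changes nothing. Starts upright. Hung, its origin is 64 mm below the tube axis
- fin_green (a point): foot of one of the green guard's two black grip fins, at x=-19, y=0, z=76 mm in the guard's frame (the other is its mirror image at x=+19). The fin stands square to the 40 degree roof slope, leaning outwards: 14 mm thick along the guard's y, 34 mm long along the slope, 36 mm tall; its topmost edge is at z=115 mm. Axes as the guard's
- pad_green: green plate, 220 (x) x 75 (y) x 12 mm, fixed under one bay of the tube: the green guard belongs in this bay (which bay varies). Origin: centre of its underside, 100 mm below the tube axis at the bay's middle; z up, y along the tube, -x to the front (the side without clamps). The hung guard's origin is at x=0, y=0, z=+36 mm in this frame
- guard_orange: rigid orange paint guard, 0.22 kg: inverted-U saddle. 90 mm long (y); two flaps z=0 to 60, 82 mm wide over their lips (x), 64 mm free between; roof slopes rise at 40 degrees to a ridge at z=92; a black grip fin on each slope. Origin: centre of underside, z up; half a turn about z changes nothing. Starts upright. Hung, its origin is 64 mm below the tube axis
- fin_orange (a point): foot of one of the orange guard's two black grip fins, at x=-19, y=0, z=76 mm in the guard's frame (the other is its mirror image at x=+19). The fin stands square to the 40 degree roof slope, leaning outwards: 14 mm thick along the guard's y, 34 mm long along the slope, 36 mm tall; its topmost edge is at z=115 mm. Axes as the guard's
- pad_orange: orange plate, 220 (x) x 75 (y) x 12 mm, fixed under one bay of the tube: the orange guard belongs in this bay (which bay varies). Origin: centre of its underside, 100 mm below the tube axis at the bay's middle; z up, y along the tube, -x to the front (the side without clamps). The hung guard's origin is at x=0, y=0, z=+36 mm in this frame
- fixture: fixed aluminium fixture, base 240 (x) x 400 (y) x 50 mm high; origin: centre of underside, z up, -x is its front. It holds the frame tube, on three blocks 28 mm wide (50 along x, up to z=155) at y=-150, 0 and +150, which leaves two bays 122 mm long centred at y=-75 and +75. Toggle clamps behind the outer blocks (y=-150, +150; x=0 to 130) reach z=262
- tube_mid (a point): middle of the axis of the blue painted frame tube (diameter 32 mm, 400 mm long, along the fixture's y), at x=0, y=0, z=150 mm in the fixture's frame; axes as the fixture's
- lamp_edge (a point): middle of the lower front edge of the inspection lamp over the tube, at x=-20, y=0, z=343 mm in the fixture's frame (axes as the fixture's). The lamp is 72 mm deep (x), 420 mm long (y), 37 mm high, on posts at x=100, y=-187 and +187. A hand pointing straight down hits it; one leaning back 30 to 45 degrees to the front passes
- threadlock: bystander: red bottle with black cap, 56 mm diameter, 150 mm tall, loose; origin: centre of its underside
- wrench: bystander: steel wrench 160 mm long lying flat along its x; origin: its middle, underside
- nutrunner: bystander: cordless nutrunner lying along its x, about 350 mm long (x=-178 to +175 mm), 75 mm wide, 80 mm high, loose; origin: on the table under its middle
- bolt_bin: bystander: open blue bin of bolts, 130 x 150 x 75 mm high, loose; origin: centre of its underside
- carton: bystander: closed cardboard box 75 (x) x 90 (y) x 50 mm high, loose; origin: centre of its underside
- cleaner: bystander: white bottle with blue label, 64 mm diameter, 190 mm tall, loose; origin: centre of its underside
There are look-alikes about, which are no part of the job. Of the things that look like the guard_green, take the one that is farthest to the robot's right at the start.

How it is judged:
By the outcome, as a careful person would: the job done as asked, in the order asked, and still so for the second after the job is handed in, with the robot touching nothing.
It also fails if it takes over 70 s, if anything falls off the work surface, if the arm or the gripper's body presses on something with over 40 N, if the wrist force passes 120 N, or if a joint passes its speed limit or range.

## Working session

There is one attempt and no reset: what is moved stays moved. The work goes in short steps, Python scripts to look and compute and a tool call to move; the robot and the scene stay as the last step left them, time stands still between calls to the robot, and variables do not carry over. Pictures are saved under pics/ and viewed, at most 10 in all, crops included, and the job is handed in when it is done.

Besides the shell and the picture viewer there is one more tool, called after "Request:" as name([rows], argument=value, ...), one row to a line, values as JSON. arm_command: Moves the arm, as the interface text tells. Its arguments: {"type":"object","properties":{"jaw":{"type":"array"},"linear":{"type":"array"},"turn":{"type":"array"},"force":{"type":"number"}},"required":["jaw","linear","turn"]}

```bash
mkdir -p pics; cat > h.py <<'E'
import numpy as np, cv2
from plant import monitor, imaging, ticket, finder, r
from scipy.spatial.transform import Rotation as Ro
def cam(name):
    s=monitor.get_state(); f=imaging.grab_frame(name)
    h,w=f['img'].shape[:2]; fl=h/2/np.tan(np.radians(f['fovy'])/2)
    f['K']=np.array([[fl,0,f['cx']],[0,fl,f['cy']],[0,0,1]]); f['D']=np.array(f['distortion'],float)
    if 'R' in f: R=np.array(f['R']);t=np.array(f['t']); T=np.eye(4);T[:3,:3]=R.T;T[:3,3]=-R.T@t
    else:
        T=np.eye(4);T[:3,:3]=Ro.from_rotvec(s['orientation']).as_matrix();T[:3,3]=s['ee_pos'];T=T@np.array(f['T_tool_cam'])
    f['T']=T; return f
def pts(f,mask):
    v,u=np.nonzero(mask&(f['range_z']>0)); z=f['range_z'][v,u]
    n=cv2.undistortPoints(np.stack([u,v],1).astype(float)[:,None],f['K'],f['D'])[:,0]
    P=np.c_[n*z[:,None],z]; return P@f['T'][:3,:3].T+f['T'][:3,3]
def save(f,n): cv2.imwrite('pics/'+n,f['img'][:,:,::-1])
E
cat > a.py <<'E'
from h import *
print(monitor.get_state(), r.tip_reach)
for c in ['scene','side']:
    f=cam(c); save(f,c+'0.png'); print(c,f['T'].round(3).tolist())
    for n in ['guard_green','guard_orange','pad_green','pad_orange','fin_green','fin_orange','fixture','tube_mid','lamp_edge','threadlock','wrench','nutrunner','bolt_bin','carton','cleaner']:
        for d in finder.trace(n,c):
            if d['confidence']<.2: continue
            P=pts(f,d['pixels']); 
            print(n,round(d['confidence'],2),np.round(d['at']),len(P),np.median(P,0).round(3) if len(P) else '',np.percentile(P,[2,98],axis=0).round(3).tolist() if len(P) else '')
E
python3 a.py
```

```text
{'time': 0.0, 'joints': array([ 1.03890467e+00,  1.59082554e-01,  1.59824637e+00,  8.92572658e-06,
        1.38624330e+00, -2.10077593e-01]), 'joint_velocities': array([ 0.00089498,  0.00099942, -0.00082004, -0.00102325, -0.00140253,
       -0.00062472]), 'joint_torque': array([-5.00725837e-04, -3.96001732e+01, -3.31431520e+01, -3.49444927e-04,
        8.33034399e-03,  1.69297306e-05]), 'ee_pos': array([0.18156048, 0.544952  , 0.241291  ]), 'orientation': array([-5.03211886e-01, -3.10029253e+00,  2.89230883e-03]), 'ft_force': array([ 0.26414497, -0.02359865,  0.78465735]), 'torque': array([-0.06438725,  0.02272002, -0.0032844 ]), 'grasp_force': 0.0, 'gripper_width': 0.08546371472915434} 0.011
scene [[0.7, 0.505, -0.504, 1.303], [0.714, -0.512, 0.478, -0.88], [-0.016, -0.695, -0.719, 1.39], [0.0, 0.0, 0.0, 1.0]]
guard_green 0.91 [260. 234.] 716 [ 0.376 -0.245  0.08 ] [[0.326, -0.292, 0.004], [0.418, -0.189, 0.112]]
guard_green 0.79 [245. 276.] 882 [ 0.456 -0.391  0.079] [[0.376, -0.444, 0.001], [0.505, -0.331, 0.112]]
guard_green 0.69 [222. 230.] 879 [ 0.243 -0.332  0.069] [[0.195, -0
[... 3830 characters left out ...]
71 [330. 135.] 8983 [0.541 0.238 0.151] [[0.349, 0.115, 0.002], [0.747, 0.382, 0.393]]
threadlock 0.83 [303. 211.] 572 [ 0.453 -0.059  0.081] [[0.427, -0.071, 0.008], [0.478, -0.036, 0.153]]
threadlock 0.54 [307. 308.] 1325 [ 0.442 -0.405  0.073] [[0.394, -0.449, 0.005], [0.499, -0.349, 0.109]]
wrench 0.57 [358. 298.] 345 [ 0.594 -0.34   0.006] [[0.577, -0.416, -0.003], [0.61, -0.271, 0.012]]
nutrunner 0.56 [403. 339.] 2699 [ 0.687 -0.484  0.053] [[0.646, -0.583, 0.005], [0.718, -0.248, 0.067]]
bolt_bin 0.76 [405. 232.] 2420 [ 0.749 -0.12   0.039] [[0.678, -0.198, 0.0], [0.809, -0.041, 0.077]]
cleaner 0.87 [374. 341.] 1209 [ 0.597 -0.522  0.113] [[0.57, -0.536, -0.0], [0.639, -0.434, 0.191]]
```

View pics/scene0.png

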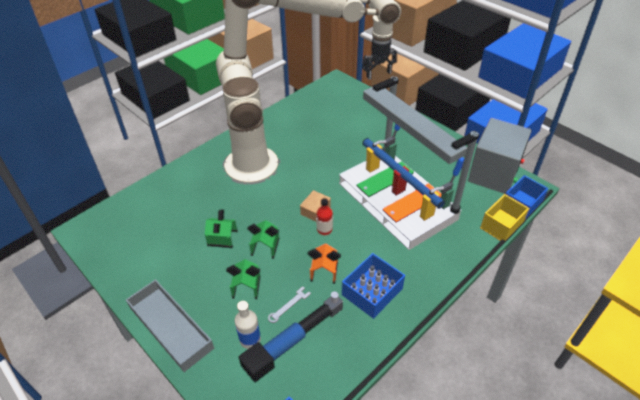

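View pics/side0.png

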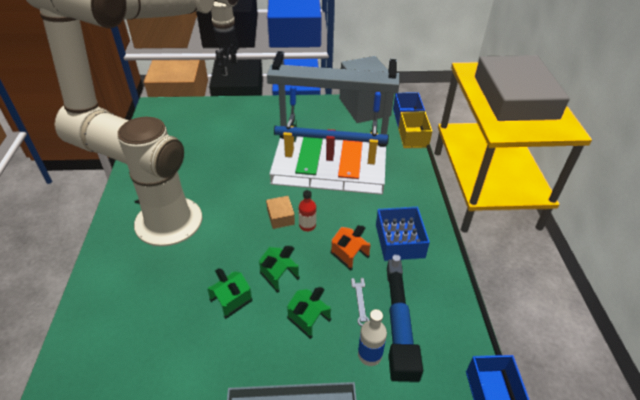

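The pictures show three green guards, at scene pixels (222,230), (262,238) and (245,276). The last one is farthest to the robot's right (y≈-0.39). The orange guard is at (324,257). The fixture's front faces -y, with the green bay nearer the robot. Next I'll fit the poses.

```bash
cat > fit.py <<'E'
from h import *
from scipy.optimize import least_squares
from scipy.spatial import cKDTree
def plane(o,a,b,s=.003):
    o,a,b=map(np.array,(o,a,b)); n=int(np.linalg.norm(a)/s)+2; m=int(np.linalg.norm(b)/s)+2
    u,v=np.meshgrid(np.linspace(0,1,n),np.linspace(0,1,m)); return o+u.reshape(-1,1)*a+v.reshape(-1,1)*b
def box(c,d,s=.003):
    c=np.array(c,float);d=np.array(d,float);L=[]
    for i in range(3):
        j,k=[q for q in range(3) if q!=i]; a=np.zeros(3);a[j]=d[j];b=np.zeros(3);b[k]=d[k]
        for sg in(-1,1):
            o=c-d/2; o=o.copy(); o[i]=c[i]+sg*d[i]/2; L.append(plane(o,a,b,s))
    return np.vstack(L)
S,C=np.sin(np.radians(40)),np.cos(np.radians(40))
def guard():
    L=[]
    for m in(1,-1):
        p=[plane([-.037,-.045,0],[0,.09,0],[0,0,.06]),plane([-.041,-.045,.059],[.041,0,.033],[0,.09,0])]
        f=box([0,0,.018],[.034,.014,.036],.002) # x along slope, z normal
        ex=np.array([C,0,S]);ez=np.array([-S,0,C]); p.append(np.array([-.019,0,.076])+f[:,:1]*ex+f[:,1:2]*[0,1,0]+f[:,2:]*ez)
        p=np.vstack(p); p=p*[m,1,1]; L.append(p)
    return np.vstack(L)
def fixt():
    th=np.linspace(0,2*np.pi,40); y=np.linspace(-.2,.2,130); T,Y=np.meshgrid(th,y)
    tube=np.c_[.016*np.cos(T.ravel()),Y.ravel(),.15+.016*np.sin(T.ravel())]
    L=[tube,box([0,0,.025],[.24,.4,.05],.005),box([.016,0,.3615],[.072,.42,.037],.004)]
    L+=[box([0,q,.1025],[.05,.028,.105]) for q in(-.15,0,.15)]+[box([0,q,.056],[.22,.075,.012]) for q in(-.075,.075)]
    return np.vstack(L)
def fit(M,P,x0,tol=.012):
    t=cKDTree(M)
    def res(p):
        c,s=np.cos(p[2]),np.sin(p[2]); Q=P-[p[0],p[1],p[3]]
        return t.query(np.c_[Q[:,0]*c+Q[:,1]*s,-Q[:,0]*s+Q[:,1]*c,Q[:,2]])[0]
    b=None
    for y in x0[2]:
        o=least_squares(res,[x0[0],x0[1],y,0],loss='soft_l1',f_scale=.003,diff_step=1e-3,x_scale=[.01,.01,.1,.01])
        if b is None or o.cost<b.cost:b=o
    return b.x,np.median(res(b.x)),len(P)
def sub(P,n=1500): return P[np.random.default_rng(0).permutation(len(P))[:n]]
if __name__=='__main__':
    Gs={n:[] for n in('gA','gB','gC','or','fx')}
    cen={'gA':(.45,-.397),'gB':(.235,-.335),'gC':(.37,-.25),'or':(.578,-.18)}
    for c in('scene','side'):
        f=cam(c); A=pts(f,np.ones((400,640),bool))
        for n,(x,y) in cen.items():
            B=A[(np.hypot(A[:,0]-x,A[:,1]-y)<.08)&(A[:,2]>.006)]
            Gs[n].append(B); print(n,c,fit(guard(),sub(B),(x,y,np.arange(0,3.1,.5))))
        B=A[(np.abs(A[:,0]-.54)<.3)&(A[:,1]>.08)&(A[:,1]<.4)&(A[:,2]>.045)&(A[:,2]<.4)]
        B=B[np.hypot(B[:,0]-.182,B[:,1]-.545)>.2]
        Gs['fx'].append(B); print('fx',c,fit(fixt(),sub(B,4000),(.54,.24,[1.2,1.4,1.6])))
    for n in Gs: print(n,'both',fit(fixt() if n=='fx' else guard(),sub(np.vstack(Gs[n]),4000),(*cen.get(n,(.54,.24)),[1.4] if n=='fx' else np.arange(0,3.1,.5))))
E
python3 fit.py
```

```text
gA scene (array([ 0.44884945, -0.38742761,  0.75111776,  0.00097534]), np.float64(0.0021017516525762103), 883)
gB scene (array([ 2.29533661e-01, -3.18081031e-01,  2.23799847e+00,  1.25689129e-03]), np.float64(0.0025631368295805034), 940)
gC scene (array([ 0.36522332, -0.23868556,  0.63742725,  0.00152839]), np.float64(0.002371243442743272), 819)
or scene (array([ 0.58032521, -0.16837629,  0.65802723,  0.00115411]), np.float64(0.0021501388203167583), 812)
fx scene (array([0.54570748, 0.25598137, 1.41221978, 0.00274734]), np.float64(0.0034955065027087633), 4000)
gA side (array([ 0.44636306, -0.39263248,  0.7447514 , -0.00136286]), np.float64(0.0017513468786566249), 1304)
gB side (array([ 2.28228349e-01, -3.22817096e-01,  2.23846553e+00, -2.01539739e-03]), np.float64(0.0019089325077738637), 1321)
gC side (array([ 0.36332511, -0.24189044,  0.62968748, -0.00173855]), np.float64(0.0017978960497744005), 1061)
or side (array([ 5.79388514e-01, -1.70203468e-01,  6.57152384e-01, -5.62550067e-04]), np.float64(0.002046005479716561), 1073)
fx side (array([5.45671435e-01, 2.52158473e-01, 1.40338589e+00, 9.96106213e-04]), np.float64(0.0028435763446282777), 4000)
gA both (array([ 4.47306862e-01, -3.91026002e-01,  7.50063634e-01, -2.75799273e-04]), np.float64(0.002181859486172491), 2187)
gB both (array([ 2.28735795e-01, -3.21233493e-01,  2.24248826e+00, -1.03832445e-03]), np.float64(0.0024158610228853248), 2261)
gC both (array([ 3.64196043e-01, -2.40617091e-01,  6.28919934e-01, -3.30233296e-04]), np.float64(0.002247706500379424), 1880)
or both (array([ 5.79729573e-01, -1.69497970e-01,  6.59248874e-01,  3.38666240e-04]), np.float64(0.0020834920495898727), 1885)
fx both (array([0.54512362, 0.25432488, 1.41072063, 0.0019892 ]), np.float64(0.0033333559867569154), 4000)
```

Request:
arm_command([
  [0,0,-10],
], jaw=[1], turn=[0.0])

```text
time: 1.82
ee_pos: [0.1816, 0.545, 0.2518]
orientation: [-0.503, -3.1, 0.003]
ft_force: [0.5, 0.2, -0.9]
gripper_width: 0.0853
grasp_force: 0.0
```

```bash
python3 - <<'E'
from h import *
for c in('scene','side'):
    f=cam(c); A=pts(f,np.ones((400,640),bool))
    T=A[abs(A[:,2])<.004]; print('table ext',np.percentile(T[:,:2],[.2,99.8],axis=0).round(2).tolist())
    for x0 in(-.3,-.1,.1,.3,.5):
        B=A[(A[:,0]>x0)&(A[:,0]<x0+.2)&(A[:,1]>.45)&(A[:,2]>.05)&(A[:,2]<1.2)&(A[:,1]<2)]
        h,e=np.histogram(B[:,1],bins=np.arange(.45,2.1,.1)); print(c,x0,h)
E
```

```text
table ext [[-1.08, -0.75], [0.95, 1.58]]
scene -0.3 [  0   0   0   0   0   0  44 839 123  60  17   0   0   0   0   0]
scene -0.1 [  0   0   0   0   0   0  22 999 324 281  51   0   0   0   0   0]
scene 0.1 [1465  245    0    0    0    0  146 1153  482  443  156    1    0    0
    0    0]
scene 0.3 [   0    0    0    0    0    0  529 1702  429  365  200    0    0    0
    0    0]
scene 0.5 [ 244  229  239    0    0    0 1124  730  387  385  263  457    0    0
    0    0]
table ext [[-0.38, -0.62], [1.75, 1.41]]
side -0.3 [   0    0    0    0    0    0  130 1040   66   32    7    0    0    0
    0    0]
side -0.1 [  0   0   0   0   0   0  46 423   7   5   1   0   0   0   0   0]
side 0.1 [1203  133    0    0    0    0   86  687   92   30   16    0    0    0
    0    0]
side 0.3 [   0    0    0    0    0    0  184 1140  331    6    0    0    0    0
    0    0]
side 0.5 [223 158 207   0   0   0 361 330  92   2   0  23   0   0   0   0]
```

Request:
arm_command([
  [23,-2,-40],
  [23,-2,-40],
  [23,-2,-40],
  [23,-2,-40],
  [8,50,0],
  [8,50,0],
  [8,50,0],
  [8,50,0],
  [8,50,0],
  [8,50,0],
  [8,50,0],
  [8,50,0],
], jaw=[0,0,0,0,0,0,0,0,0,0,0,0], turn=[0,0,0,0,0,0,0,0,0,0,0,0])

```text
time: 3.42
ee_pos: [0.1387, 0.848, 0.3649]
orientation: [-0.503, -3.098, -0.145]
ft_force: [-1.1, -1.0, 0.4]
gripper_width: 0.0429
grasp_force: 0.0
```

```bash
cat > st.py <<'E'
from h import *
s=monitor.get_state();R=Ro.from_rotvec(s['orientation']).as_matrix()
print(s['time'],s['joints'].round(3),s['ee_pos'].round(4));print(R.round(3),'tilt',np.degrees(np.arccos(-R[2,2])),'head',np.degrees(np.arctan2(R[1,2],R[0,2])),s['ft_force'],s['gripper_width'])
E
python3 st.py
```

```text
3.425 [1.264 1.    0.184 0.014 1.866 0.02 ] [0.1387 0.848  0.3649]
[[-0.949  0.316  0.015]
 [ 0.316  0.944  0.091]
 [ 0.015  0.091 -0.996]] tilt 5.29861239334315 head 80.83037906718964 [-1.08523603 -0.99415544  0.43952983] 0.042918324375939204
```

Request:
arm_command([
  [8,50,0],
  [8,50,0],
  [8,50,0],
  [8,50,0],
  [8,50,0],
  [8,50,0],
], jaw=[0,0,0,0,0,0], turn=[0,0,0,0,0,0])

```text
time: 4.18
ee_pos: [0.1509, 0.9207, 0.3296]
orientation: [0.498, 3.069, 0.445]
ft_force: [-0.7, 0.0, -0.5]
gripper_width: 0.0426
grasp_force: 0.0
```

```bash
python3 st.py
```

```text
4.175 [1.267 1.055 0.184 0.04  1.621 0.026] [0.1509 0.9207 0.3296]
[[-0.95   0.31   0.045]
 [ 0.31   0.91   0.277]
 [ 0.045  0.277 -0.96 ]] tilt 16.287662616339816 head 80.71252919480395 [-0.68585417  0.03573952 -0.50176982] 0.04255440195508495
```

Request:
arm_command([
  [8,45,-35],
  [8,45,-35],
  [8,45,-35],
  [8,45,-35],
  [8,45,-35],
  [8,45,-35],
], jaw=[0,0,0,0,0,0], turn=[0,0,0,0,0,0])

```text
time: 4.92
ee_pos: [0.1421, 0.8918, 0.5181]
orientation: [0.489, 3.013, 0.741]
ft_force: [0.6, -0.0, -0.3]
gripper_width: 0.0425
grasp_force: 0.0
```

```bash
python3 st.py
```

```text
4.925 [1.257 0.847 0.183 0.07  1.64  0.029] [0.1421 0.8918 0.5181]
[[-0.952  0.299  0.074]
 [ 0.299  0.84   0.452]
 [ 0.073  0.452 -0.889]] tilt 27.279432401020685 head 80.73943056243425 [ 0.56428783 -0.04643963 -0.29385096] 0.04245209310586945
```

```bash
cat > plan.py <<'E'
from h import *
import json
# wps: (x,y,z,total_turn,max_step_mm) ; prints rounded rows
def plan(wps,step=45,p=None,R=None):
    s=monitor.get_state()
    p=s['ee_pos'].copy() if p is None else np.array(p,float); R=Ro.from_rotvec(s['orientation']) if R is None else R
    L=[];T=[]
    for x,y,z,t,*st in wps:
        d=np.array([x,y,z])-p; n=max(1,int(np.ceil(np.linalg.norm(d)*1000/(st[0] if st else step))),int(np.ceil(abs(t)/.18)))
        tgt=np.array([x,y,z])
        for i in range(n):
            v=R.inv().apply((tgt-p)/(n-i))*1000; v=np.round(v,1 if np.linalg.norm(v)<12 else 0); tt=round(t/n,3)
            L.append(v.tolist());T.append(tt); p=p+R.apply(v/1000); R=R*Ro.from_rotvec([0,0,tt])
    print(len(L),'linear',json.dumps(L).replace('.0]',']').replace('.0,',','),'turn',json.dumps(T)); print('end',p.round(4))
    return p,R
E
python3 - <<'E'
from plan import *
for c in('scene','side'):
    f=cam(c); A=pts(f,np.ones((400,640),bool))
    B=A[(A[:,2]>.1)&(A[:,2]<1.1)&(A[:,1]<-.55)&(A[:,0]<.5)&(A[:,0]>-1)]
    print(c,len(B),np.percentile(B,[0,5,50,95,100],axis=0).round(2).tolist() if len(B) else '')
plan([(.1,.6,.56,.8),(.4,.35,.6,1.24),(.55,0,.6,0),(.4,-.4,.55,0),(.1,-.58,.5,0),(-.1,-.61,.47,0)],step=60)
E
```

```text
scene 0 
side 0 
37 linear [[-9, -48, -34], [-16, -46, -34], [-23, -42, -34], [-30, -38, -34], [-36, -33, -34], [-46, 26, -18], [-41, 34, -18], [-34, 41, -18], [-26, 46, -18], [-18, 50, -18], [-9, 52, -19], [1, 53, -18], [-16, 48, -21], [-16, 48, -21], [-16, 47, -21], [-16, 48, -21], [-15, 47, -21], [-16, 48, -22], [-15, 47, -21], [-46, 21, -19], [-46, 20, -19], [-46, 21, -19], [-46, 20, -18], [-46, 21, -19], [-46, 20, -18], [-46, 21, -19], [-47, 20, -18], [-56, -14, -10], [-56, -14, -10], [-56, -14, -10], [-57, -14, -10], [-56, -14, -10], [-57, -14, -10], [-42, -29, -1], [-42, -29, -0], [-42, -29, -1], [-42, -29, -0]] turn [0.16, 0.16, 0.16, 0.16, 0.16, 0.177, 0.177, 0.177, 0.177, 0.177, 0.177, 0.177, 0.0, 0.0, 0.0, 0.0, 0.0, 0.0, 0.0, 0.0, 0.0, 0.0, 0.0, 0.0, 0.0, 0.0, 0.0, 0.0, 0.0, 0.0, 0.0, 0.0, 0.0, 0.0, 0.0, 0.0, 0.0]
end [-0.0998 -0.6097  0.4699]
```

Request:
arm_command([
  [-9,-48,-34],
  [-16,-46,-34],
  [-23,-42,-34],
  [-30,-38,-34],
  [-36,-33,-34],
  [-46,26,-18],
  [-41,34,-18],
  [-34,41,-18],
  [-26,46,-18],
  [-18,50,-18],
  [-9,52,-19],
  [1,53,-18],
  [-16,48,-21],
  [-16,48,-21],
  [-16,47,-21],
  [-16,48,-21],
  [-15,47,-21],
  [-16,48,-22],
  [-15,47,-21],
], jaw=[0,0,0,0,0,0,0,0,0,0,0,0,0,0,0,0,0,0,0], turn=[0.16,0.16,0.16,0.16,0.16,0.177,0.177,0.177,0.177,0.177,0.177,0.177,0,0,0,0,0,0,0])

```text
time: 7.4
ee_pos: [0.601, 0.0536, 0.6162]
orientation: [-2.484, -1.118, -0.362]
ft_force: [0.7, 1.2, -0.1]
gripper_width: 0.0426
grasp_force: 0.0
```

```bash
python3 st.py; python3 - <<'E'
from plan import *
plan([(.4,-.4,.55,0),(.1,-.58,.5,0),(-.11,-.65,.47,0)],step=60)
E
```

```text
7.4 [-0.341  0.245  0.828  0.543  2.091  0.653] [0.601  0.0536 0.6162]
[[ 0.648  0.758  0.073]
 [ 0.657 -0.605  0.449]
 [ 0.385 -0.243 -0.89 ]] tilt 27.08767061724348 head 80.7432226668908 [ 0.7391819   1.19470174 -0.07435995] 0.04255592895000269
19 linear [[-50, 15, -18], [-50, 15, -18], [-51, 15, -18], [-50, 16, -18], [-51, 15, -18], [-50, 16, -17], [-51, 15, -18], [-50, 16, -17], [-51, 15, -18], [-55, -18, -10], [-55, -18, -10], [-55, -18, -9], [-56, -17, -10], [-55, -18, -9], [-56, -17, -10], [-48, -27, -5], [-48, -28, -5], [-49, -27, -5], [-48, -28, -5]] turn [0.0, 0.0, 0.0, 0.0, 0.0, 0.0, 0.0, 0.0, 0.0, 0.0, 0.0, 0.0, 0.0, 0.0, 0.0, 0.0, 0.0, 0.0, 0.0]
end [-0.11   -0.6494  0.4702]
```

Request:
arm_command([
  [-50,15,-18],
  [-50,15,-18],
  [-51,15,-18],
  [-50,16,-18],
  [-51,15,-18],
  [-50,16,-17],
  [-51,15,-18],
  [-50,16,-17],
  [-51,15,-18],
  [-55,-18,-10],
  [-55,-18,-10],
  [-55,-18,-9],
  [-56,-17,-10],
  [-55,-18,-9],
  [-56,-17,-10],
  [-48,-27,-5],
  [-48,-28,-5],
  [-49,-27,-5],
  [-48,-28,-5],
], jaw=[0,0,0,0,0,0,0,0,0,0,0,0,0,0,0,0,0,0,0], turn=[0,0,0,0,0,0,0,0,0,0,0,0,0,0,0,0,0,0,0])

```text
time: 9.78
ee_pos: [-0.1122, -0.6482, 0.4698]
orientation: [-2.484, -1.119, -0.362]
ft_force: [-1.2, -0.7, 0.7]
gripper_width: 0.0427
grasp_force: 0.0
```

```bash
python3 st.py; python3 - <<'E'
from plan import *
plan([(-.145,-.86,.51,0)],step=50)
E
```

```text
9.775 [-1.892  0.875  0.238 -0.121  2.493 -1.247] [-0.1122 -0.6482  0.4698]
[[ 0.648  0.758  0.073]
 [ 0.657 -0.605  0.45 ]
 [ 0.385 -0.243 -0.89 ]] tilt 27.090976831736953 head 80.76376730607603 [-1.19106311 -0.73538402  0.65333548] 0.042697575424783626
5 linear [[-29, 19, -27], [-29, 19, -27], [-29, 18, -26], [-29, 19, -27], [-29, 18, -26]] turn [0.0, 0.0, 0.0, 0.0, 0.0]
end [-0.1453 -0.8596  0.5098]
```

Request:
arm_command([
  [-32,21,-30],
  [-32,21,-30],
  [-32,21,-30],
  [-32,21,-30],
  [-32,21,-30],
  [-32,21,-30],
  [-32,21,-30],
  [-32,21,-30],
  [-32,21,-30],
], jaw=[0,0,0,0,0,0,0,0,0], turn=[0,0,0,0,0,0,0,0,0])

```text
time: 10.9
ee_pos: [-0.0945, -0.6342, 0.4625]
orientation: [-2.397, -1.046, -0.561]
ft_force: [-0.5, -0.5, -0.0]
gripper_width: 0.0428
grasp_force: 0.0
```

```bash
python3 st.py; python3 - <<'E'
from plan import *
s=monitor.get_state();R=Ro.from_rotvec(s['orientation'])
print(R.inv().apply([-.16,-.985,0]),R.inv().apply([0,0,1]))
E
```

```text
10.9 [-1.901  0.947  0.184 -0.024  2.637 -1.171] [-0.0945 -0.6342  0.4625]
[[ 0.627  0.758  0.179]
 [ 0.569 -0.603  0.559]
 [ 0.532 -0.248 -0.81 ]] tilt 35.92029397262202 head 72.18633916695687 [-0.53733624 -0.45432572 -0.00416155] 0.04278612865324821
[-0.66105839  0.47300741 -0.57887028] [ 0.53159745 -0.2481395  -0.8098339 ]
```

```bash
python3 - <<'E'
from plan import *
p,R=plan([(-.1,-.58,.25,0)],step=50)
print(R.inv().apply([-.3,-.95,0])*40)
E
```

```text
5 linear [[-17, 3, 40], [-17, 3, 40], [-17, 3, 40], [-17, 3, 41], [-18, 4, 40]] turn [0.0, 0.0, 0.0, 0.0, 0.0]
end [-0.1003 -0.5806  0.25  ]
[-29.15762734  13.83134569 -23.37790933]
```

Request:
arm_command([
  [-17,3,40],
  [-17,3,40],
  [-17,3,40],
  [-17,3,40],
  [-18,4,40],
  [-29,14,-23],
  [-29,14,-23],
  [-29,14,-23],
  [-29,14,-23],
  [-29,14,-23],
], jaw=[0,0,0,0,0,0,0,0,0,0], turn=[0,0,0,0,0,0,0,0,0,0])

```text
time: 12.15
ee_pos: [-0.1444, -0.7077, 0.2358]
orientation: [-2.42, -1.055, -0.546]
ft_force: [0.3, 0.5, 0.5]
gripper_width: 0.0429
grasp_force: 0.0
```

```bash
python3 st.py
```

```text
12.15 [-1.93   1.207  0.189 -0.032  2.347 -1.196] [-0.1444 -0.7077  0.2358]
[[ 0.631  0.755  0.178]
 [ 0.581 -0.611  0.538]
 [ 0.515 -0.236 -0.824]] tilt 34.49520579529552 head 71.73033857986727 [0.29144129 0.49944131 0.50005933] 0.04289871002875528
```

Request:
arm_command([
  [-36,17,-29],
  [-36,17,-29],
  [-36,17,-29],
  [-36,17,-29],
  [-36,17,-29],
  [-36,17,-29],
], jaw=[0,0,0,0,0,0], turn=[0,0,0,0,0,0])

```text
time: 12.9
ee_pos: [-0.176, -0.7432, 0.2185]
orientation: [-2.567, -1.11, -0.429]
ft_force: [0.0, -0.0, -0.3]
gripper_width: 0.0424
grasp_force: 0.0
```

```bash
python3 st.py; python3 - <<'E'
from plan import *
s=monitor.get_state();R=Ro.from_rotvec(s['orientation'])
print(R.inv().apply([-.31,-.95,0]),R.inv().apply([0,0,1]))
E
```

```text
12.9 [-1.957  1.203  0.183 -0.014  2.191 -1.208] [-0.176  -0.7432  0.2185]
[[ 0.654  0.741  0.148]
 [ 0.648 -0.651  0.395]
 [ 0.389 -0.162 -0.907]] tilt 24.945719522222685 head 69.43806907695732 [ 0.0484732  -0.04721577 -0.33693328] 0.042412581116962667
[-0.81870404  0.38862175 -0.42106631] [ 0.38923864 -0.16240174 -0.90670776]
```

Request:
arm_command([
  [-42,20,-21],
  [-42,20,-21],
  [-42,20,-21],
  [-44,22,-18],
  [-44,22,-18],
  [-44,22,-16],
  [-44,22,-16],
  [-44,22,-14],
  [-44,22,-12],
  [-44,22,-12],
], jaw=[0,0,0,0,0,0,0,0,0,0], turn=[0,0,0,0,0,0,0,0,0,0])

```text
time: 14.15
ee_pos: [-0.2199, -0.8276, 0.1563]
orientation: [-2.817, -1.206, -0.178]
ft_force: [0.1, -0.1, -0.1]
gripper_width: 0.0429
grasp_force: 0.0
```

```bash
cat > dir.py <<'E'
from plan import *
import sys
s=monitor.get_state();R=Ro.from_rotvec(s['orientation']);a=np.radians(float(sys.argv[1]))
print(R.inv().apply([np.cos(a),np.sin(a),0])*50,R.inv().apply([0,0,1]))
E
python3 st.py;python3 dir.py -110
```

```text
14.15 [-1.98   1.244  0.184  0.028  1.847 -1.213] [-0.2199 -0.8276  0.1563]
[[ 0.685  0.724  0.078]
 [ 0.716 -0.689  0.111]
 [ 0.134 -0.02  -0.991]] tilt 7.8159472878890695 head 55.016021554077874 [ 0.09283255 -0.12018814 -0.12526925] 0.042893851739679516
[-45.35935947  19.98462018  -6.56836848] [ 0.13444112 -0.02047503 -0.99071003]
```

Request:
arm_command([
  [-48,10,-6],
  [-48,10,-6],
  [-48,10,-5],
  [-48,10,-5],
  [0,0,-10],
], jaw=[0,0,0,0,0], turn=[0,0,0,0,0])

```text
time: 14.78
ee_pos: [-0.279, -0.8468, 0.1444]
orientation: [2.874, 1.223, 0.062]
ft_force: [-0.4, -0.2, 0.0]
gripper_width: 0.0425
grasp_force: 0.0
```

```bash
python3 st.py;python3 dir.py -110
```

```text
14.775 [-2.037  1.254  0.185  0.04   1.721 -1.265] [-0.279  -0.8468  0.1444]
[[ 0.693  0.72   0.043]
 [ 0.721 -0.693 -0.001]
 [ 0.03   0.032 -0.999]] tilt 2.4918918178918705 head -0.769880979648911 [-0.40639722 -0.17976066  0.0169047 ] 0.0425022965526629
[-45.70555345  20.26054601  -0.71600242] [ 0.02971858  0.03173552 -0.99905438]
```

```bash
python3 - <<'E'
from plan import *
plan([(-.1,-.72,.24,0.054),(.4219,-.4149,.25,0),(.4219,-.4149,.14,0),(.4219,-.4149,.09,0,25)],step=56)
E
```

```text
20 linear [[44, 9, -18], [44, 8, -17], [44, 8, -18], [44, 7, -17], [43, 7, -18], [54, 12, 1], [54, 12, 1], [54, 12, 1], [53, 12, 1], [54, 12, 1], [53, 12, 1], [54, 12, 1], [53, 12, 1], [54, 12, 2], [53, 12, 1], [54, 13, 2], [-2, -2, 55], [-2, -2, 55], [-1, -1, 25], [-0, -0, 25]] turn [0.011, 0.011, 0.011, 0.011, 0.011, 0.0, 0.0, 0.0, 0.0, 0.0, 0.0, 0.0, 0.0, 0.0, 0.0, 0.0, 0.0, 0.0, 0.0, 0.0]
end [ 0.4221 -0.415   0.0896]
```

Request:
arm_command([
  [44,9,-18],
  [44,8,-17],
  [44,8,-18],
  [44,7,-17],
  [43,7,-18],
  [54,12,1],
  [54,12,1],
  [54,12,1],
  [53,12,1],
  [54,12,1],
  [53,12,1],
  [54,12,1],
  [53,12,1],
  [54,12,2],
  [53,12,1],
  [54,13,2],
  [-1,-1,40],
], jaw=[0,0,0,0,0,0,0,0,0,0,0,0,0,0,0,0,0], turn=[0.011,0.011,0.011,0.011,0.01,0,0,0,0,0,0,0,0,0,0,0,0])

```text
time: 16.9
ee_pos: [0.4206, -0.4188, 0.212]
orientation: [2.89, 1.155, 0.065]
ft_force: [-0.0, -0.9, -0.3]
gripper_width: 0.0428
grasp_force: 0.0
```

```bash
python3 st.py; python3 - <<'E'
from plan import *
f=cam('wrist'); save(f,'w1.png')
plan([(.4219,-.4149,.13,0),(.4219,-.4149,.09,0,20)],step=56)
from fit import *
A=pts(f,np.ones((400,640),bool)); B=A[(np.hypot(A[:,0]-.4475,A[:,1]+.391)<.075)&(A[:,2]>.006)&(A[:,2]<.12)]
if len(B)>200: print(fit(guard(),sub(B,2500),(.4475,-.391,[.75])))
E
```

```text
16.9 [-1.005  0.198  1.614  0.037  1.294 -0.204] [ 0.4206 -0.4188  0.212 ]
[[ 0.724  0.688  0.049]
 [ 0.689 -0.724 -0.011]
 [ 0.028  0.042 -0.999]] tilt 2.8945866496195753 head -12.688997372389546 [-0.02611749 -0.89774821 -0.26890864] 0.04280234288576994
5 linear [[1, 1, 37], [1, 0, 36], [-0, -0, 13], [-0, -1, 14], [-1, -0, 13]] turn [0.0, 0.0, 0.0, 0.0, 0.0]
end [ 0.4218 -0.4151  0.0902]
(array([ 4.48656702e-01, -3.89119879e-01,  7.49992115e-01, -2.90791810e-04]), np.float64(0.001198497204688811), 2500)
```

Request:
arm_command([
  [1,1,37],
  [1,0,36],
  [1,0,13],
  [1,-1,14],
  [0,0,13],
  [0,0,0],
  [0,0,0],
  [0,0,0],
  [0,0,0],
  [0,0,0],
  [0,0,0],
], jaw=[0,0,0,0,0,0,-1,-1,-1,-1,-1], turn=[0,0,0,0,0,0,0,0,0,0,0], force=50)

```text
time: 18.32
ee_pos: [0.4232, -0.417, 0.0954]
orientation: [2.902, 1.151, 0.059]
ft_force: [-2.8, 0.9, 7.1]
gripper_width: 0.0132
grasp_force: 48.7
```

```bash
python3 st.py
```

```text
18.325 [-0.998  0.337  1.692  0.038  1.087 -0.199] [ 0.4232 -0.417   0.0954]
[[ 0.728  0.685  0.042]
 [ 0.685 -0.728 -0.004]
 [ 0.028  0.032 -0.999]] tilt 2.435397873253977 head -5.148002243668894 [-2.80596531  0.92896189  7.07086065] 0.013246031729068332
```

Request:
arm_command([
  [0,0,-10],
  [0,0,-15],
  [0,0,0],
  [0,0,0],
  [0,0,0],
  [0,0,0],
  [0,0,0],
  [0,0,12],
  [0,0,0],
], jaw=[-1,-1,-1,-1,-1,-1,-1,-1,-1], turn=[0,0,0,-0.165,-0.165,-0.165,-0.165,0,0])

```text
time: 19.45
ee_pos: [0.422, -0.4153, 0.1052]
orientation: [2.371, 2.021, 0.048]
ft_force: [0.3, -0.3, -3.4]
gripper_width: 0.0128
grasp_force: 49.0
```

```bash
python3 st.py; python3 - <<'E'
from fit import *
for c in('scene','side'):
    f=cam(c); A=pts(f,np.ones((400,640),bool)); B=A[(np.hypot(A[:,0]-.428,A[:,1]+.38)<.075)&(A[:,2]>.004)&(A[:,2]<.1)]
    print(fit(guard(),sub(B,2500),(.428,-.38,[1.41])))
E
```

```text
19.45 [-0.999  0.322  1.689  0.038  1.109 -0.856] [ 0.422  -0.4153  0.1052]
[[ 0.158  0.987  0.041]
 [ 0.987 -0.158  0.   ]
 [ 0.006  0.04  -0.999]] tilt 2.3259275760250953 head 0.04332506016067316 [ 0.25029408 -0.25006405 -3.42103403] 0.012800319240845112
(array([ 0.43005491, -0.38153894,  1.43929737,  0.00886409]), np.float64(0.002949953393913537), 754)
(array([ 0.4275961 , -0.38563379,  1.41131889,  0.00660929]), np.float64(0.002136008832980198), 797)
```

Request:
arm_command([
  [0,0,4],
  [0,0,3],
  [0,0,1.5],
  [0,0,0],
], jaw=[-1,-1,-1,-1], turn=[0,0,0,0])

```text
time: 20.05
ee_pos: [0.4231, -0.4165, 0.0986]
orientation: [2.365, 2.021, 0.047]
ft_force: [0.2, 0.2, -2.1]
gripper_width: 0.013
grasp_force: 49.1
```

Request:
arm_command([
  [0,0,2],
  [0,0,1.5],
  [0,0,0],
  [0,0,0],
  [0,0,0],
  [0,0,-35],
  [0,0,-45],
  [0,0,-40],
], jaw=[-1,-1,0,0,0,0,0,0], turn=[0,0,0,0,0,0,0,0])

```text
time: 21.05
ee_pos: [0.4181, -0.4161, 0.2165]
orientation: [2.365, 2.021, 0.047]
ft_force: [0.3, -0.6, 0.6]
gripper_width: 0.0427
grasp_force: 0.0
```

```bash
python3 st.py; python3 - <<'E'
from plan import *
plan([(.552,-.1909,.22,.753)],step=50)
from fit import *
f=cam('side'); A=pts(f,np.ones((400,640),bool)); B=A[(np.hypot(A[:,0]-.428,A[:,1]+.38)<.075)&(A[:,2]>.004)&(A[:,2]<.12)]
print(fit(guard(),sub(B,2500),(.428,-.38,[1.41])))
E
```

```text
21.05 [-1.005  0.192  1.611  0.036  1.313 -0.858] [ 0.4181 -0.4161  0.2165]
[[ 0.156  0.987  0.043]
 [ 0.988 -0.156 -0.003]
 [ 0.004  0.043 -0.999]] tilt 2.450396475525967 head -4.145584643511354 [ 0.32559091 -0.57226882  0.56798845] 0.04268136332599605
6 linear [[41, 16, 0], [42, 11, 0], [43, 6, 0], [44, 0, 1], [43, -5, 0], [42, -11, 1]] turn [0.126, 0.126, 0.126, 0.126, 0.126, 0.126]
end [ 0.5519 -0.1914  0.2195]
(array([ 0.42869628, -0.38692684,  1.4120511 , -0.00155564]), np.float64(0.0018555054603492838), 1327)
```

Request:
arm_command([
  [41,16,0],
  [42,11,0],
  [43,6,0],
  [44,0,1],
  [43,-5,0],
  [42,-11,1],
  [0,0,0],
], jaw=[0,0,0,0,0,0,0], turn=[0.126,0.126,0.126,0.126,0.126,0.126,0])

```text
time: 21.98
ee_pos: [0.5528, -0.1889, 0.2178]
orientation: [2.956, 1.016, 0.062]
ft_force: [0.4, -0.6, -1.0]
gripper_width: 0.0427
grasp_force: 0.0
```

```bash
python3 st.py; python3 - <<'E'
from plan import *
from fit import *
f=cam('wrist')
A=pts(f,np.ones((400,640),bool)); B=A[(np.hypot(A[:,0]-.5797,A[:,1]+.1695)<.075)&(A[:,2]>.006)&(A[:,2]<.12)]
x,e,n=fit(guard(),sub(B,2500),(.5797,-.1695,[.66])); print(x,e,n)
gx=x[0]-.035*np.cos(x[2]);gy=x[1]-.035*np.sin(x[2]); print(gx,gy)
plan([(gx,gy,.13,0),(gx,gy,.094,0,14)],step=45)
E
```

```text
21.975 [-0.546  0.17   1.633  0.021  1.301  0.357] [ 0.5528 -0.1889  0.2178]
[[ 0.788  0.614  0.042]
 [ 0.615 -0.789 -0.002]
 [ 0.032  0.028 -0.999]] tilt 2.431877022163804 head -2.656866338316317 [ 0.38897628 -0.56433328 -0.99485819] 0.04266973160844561
[ 5.82667054e-01 -1.68081511e-01  6.67969831e-01 -2.63411739e-04] 0.001217772194211849 2500
0.5551892275118754 -0.1897602804206112
5 linear [[0, -1, 44], [0, -0, 44], [-0.4, -0.4, 11.9], [-0.3, -0.4, 11.9], [-0.4, -0.3, 12]] turn [0.0, 0.0, 0.0, 0.0, 0.0]
end [ 0.5552 -0.1898  0.094 ]
```

Request:
arm_command([
  [0,-1,44],
  [0,0,44],
  [0,0,12],
  [0,0,12],
  [0,0,11],
  [0,0,0],
  [0,0,0],
  [0,0,0],
  [0,0,0],
  [0,0,0],
], jaw=[0,0,0,0,0,-1,-1,-1,-1,-1], turn=[0,0,0,0,0,0,0,0,0,0], force=50)

```text
time: 23.28
ee_pos: [0.5569, -0.1913, 0.0958]
orientation: [2.956, 1.01, 0.062]
ft_force: [-1.0, -0.2, 1.6]
gripper_width: 0.0133
grasp_force: 52.3
```

Request:
arm_command([
  [0,0,-10],
  [0,0,-10],
  [0,0,0],
  [0,0,0],
  [0,0,0],
  [0,0,0],
  [0,0,0],
  [0,0,12],
  [0,0,3],
  [0,0,0],
], jaw=[-1,-1,-1,-1,-1,-1,-1,-1,-1,-1], turn=[0,0,-0.15,-0.15,-0.15,-0.15,-0.15,0,0,0])

```text
time: 24.52
ee_pos: [0.5559, -0.1907, 0.0995]
orientation: [2.374, 2.014, 0.047]
ft_force: [0.4, -0.4, -2.6]
gripper_width: 0.0129
grasp_force: 51.4
```

Request:
arm_command([
  [0,0,2],
  [0,0,2],
  [0,0,0],
  [0,0,0],
  [0,0,0],
  [0,0,-35],
  [0,0,-45],
  [0,0,-50],
], jaw=[-1,-1,0,0,0,0,0,0], turn=[0,0,0,0,0,0,0,0])

```text
time: 25.52
ee_pos: [0.5504, -0.1902, 0.2267]
orientation: [2.373, 2.015, 0.047]
ft_force: [1.0, -0.2, -0.8]
gripper_width: 0.0422
grasp_force: 0.0
```

```bash
python3 st.py; python3 - <<'E'
from plan import *
from fit import *
plan([(.45,-.05,.45,0),(.06,.57,.45,0),(.09,.855,.42,0)],step=58)
for c in ('scene','side'):
    f=cam(c); A=pts(f,np.ones((400,640),bool)); 
    for p in((.56,-.156),(.4295,-.384)):
        B=A[(np.hypot(A[:,0]-p[0],A[:,1]-p[1])<.075)&(A[:,2]>.004)&(A[:,2]<.12)]
        print(fit(guard(),sub(B,2500),(*p,[1.41])))
E
python3 dir.py 84
```

```text
25.525 [-0.55   0.159  1.628  0.02   1.319 -0.393] [ 0.5504 -0.1902  0.2267]
[[ 0.162  0.986  0.041]
 [ 0.987 -0.162 -0.002]
 [ 0.005  0.041 -0.999]] tilt 2.361504085454476 head -2.7652460637625658 [ 0.95078211 -0.21298081 -0.80526278] 0.042164684742087774
23 linear [[25, -23, -45], [25, -22, -46], [24, -23, -45], [25, -22, -46], [24, -23, -45], [42, -37, -1], [42, -37, -1], [42, -37, -1], [42, -37, -1], [42, -37, -2], [42, -37, -1], [42, -37, -2], [43, -38, -1], [42, -37, -2], [43, -38, -1], [42, -37, -2], [43, -38, -1], [42, -37, -2], [57, -4, 6], [57, -4, 6], [57, -3, 6], [57, -4, 6], [58, -3, 7]] turn [0.0, 0.0, 0.0, 0.0, 0.0, 0.0, 0.0, 0.0, 0.0, 0.0, 0.0, 0.0, 0.0, 0.0, 0.0, 0.0, 0.0, 0.0, 0.0, 0.0, 0.0, 0.0, 0.0]
end [0.09   0.855  0.4199]
(array([ 5.61996720e-01, -1.62736933e-01,  1.41279288e+00,  1.15022142e-03]), np.float64(0.002213444809350725), 1003)
(array([ 4.30878115e-01, -3.83249431e-01,  1.42459278e+00,  1.13743264e-03]), np.float64(0.002255591308417795), 1000)
(array([ 5.61271258e-01, -1.64092293e-01,  1.41334950e+00, -1.07421802e-03]), np.float64(0.0023129525860839098), 1063)
(array([ 0.43036961, -0.3873732 ,  1.41863009, -0.00156785]), np.float64(0.001866719546079729), 1340)
[49.91727859 -2.86894135 -0.1856708 ] [-6.11747832e-04  5.39792441e-02 -9.98541870e-01]
```

Request:
arm_command([
  [25,-23,-45],
  [25,-22,-46],
  [24,-23,-45],
  [25,-22,-46],
  [24,-23,-45],
  [42,-37,-1],
  [42,-37,-1],
  [42,-37,-1],
  [42,-37,-1],
  [42,-37,-2],
  [42,-37,-1],
  [42,-37,-2],
  [43,-38,-1],
  [42,-37,-2],
  [43,-38,-1],
  [42,-37,-2],
  [43,-38,-1],
  [42,-37,-2],
], jaw=[0,0,0,0,0,0,0,0,0,0,0,0,0,0,0,0,0,0], turn=[0,0,0,0,0,0,0,0,0,0,0,0,0,0,0,0,0,0])

```text
time: 27.88
ee_pos: [0.0591, 0.5712, 0.4474]
orientation: [2.37, 2.015, 0.047]
ft_force: [0.4, 0.4, 0.7]
gripper_width: 0.0426
grasp_force: 0.0
```

```bash
python3 st.py; python3 dir.py 84;  python3 - <<'E'
from plan import *
plan([(.09,.84,.42,0)],step=55)
E
```

```text
27.875 [ 1.279  0.114  1.25  -0.042  1.769  1.432] [0.0591 0.5712 0.4474]
[[ 0.161  0.986  0.042]
 [ 0.987 -0.161 -0.004]
 [ 0.003  0.042 -0.999]] tilt 2.4369582602613145 head -4.860554353755558 [0.44483234 0.38285022 0.72874452] 0.04258200372095953
[ 4.99183334e+01 -2.85625752e+00  4.22772631e-02] [ 0.00327189  0.04239405 -0.99909561]
5 linear [[54, -3, 6], [54, -3, 5], [54, -3, 6], [54, -2, 5], [54, -3, 6]] turn [0.0, 0.0, 0.0, 0.0, 0.0]
end [0.09   0.8398 0.4197]
```

Request:
arm_command([
  [54,-3,6],
  [54,-3,5],
  [54,-3,6],
  [54,-2,5],
  [54,-3,6],
  [50,-3,0],
  [50,-3,0],
  [50,-3,0],
  [50,-3,0],
  [50,-3,0],
  [45,-3,-35],
  [45,-3,-35],
  [45,-3,-35],
  [45,-3,-35],
  [45,-3,-35],
  [45,-3,-35],
  [45,-3,-35],
  [45,-3,-35],
  [45,-3,-35],
], jaw=[0,0,0,0,0,0,0,0,0,0,0,0,0,0,0,0,0,0,0], turn=[0,0,0,0,0,0,0,0,0,0,0,0,0,0,0,0,0,0,0])

```text
time: 30.25
ee_pos: [0.0784, 0.8515, 0.5814]
orientation: [-2.129, -1.828, -0.524]
ft_force: [0.2, 0.4, -0.5]
gripper_width: 0.0429
grasp_force: 0.0
```

```bash
python3 st.py; python3 dir.py 82
```

```text
30.25 [1.331 0.759 0.184 0.02  1.733 1.492] [0.0784 0.8515 0.5814]
[[ 0.131  0.988  0.087]
 [ 0.884 -0.156  0.441]
 [ 0.45   0.019 -0.893]] tilt 26.738691279031652 head 78.82803485011458 [ 0.23437467  0.3754995  -0.49685885] 0.04288160919592384
[44.66250072 -0.85765668 22.46164407] [ 0.44951067  0.01923875 -0.89306776]
```

Request:
arm_command([
  [55,-1,-15],
  [55,-1,-15],
  [55,-1,-15],
  [55,-1,-15],
  [55,-1,-15],
  [55,-1,-15],
  [55,-1,-15],
], jaw=[0,0,0,0,0,0,0], turn=[0,0,0,0,0,0,0])

```text
time: 31.12
ee_pos: [0.0884, 0.8699, 0.6758]
orientation: [-1.952, -1.685, -0.744]
ft_force: [0.0, -0.5, 1.1]
gripper_width: 0.0423
grasp_force: 0.0
```

```bash
python3 st.py
```

```text
31.125 [1.309 0.683 0.184 0.067 1.557 1.48 ] [0.0884 0.8699 0.6758]
[[ 0.106  0.989  0.105]
 [ 0.744 -0.149  0.651]
 [ 0.66   0.009 -0.751]] tilt 41.29390152131884 head 80.81753622339812 [ 0.00371411 -0.49679346  1.1384953 ] 0.042332799686921406
```

```bash
python3 - <<'E'
from plan import *
p,R=plan([(.12,.55,.66,0),(.42,.15,.6,0),(.44,-.3,.45,0)],step=58)
p,R=plan([(.405,-.5,.24,0),(.4178,-.466,.148,0)],step=55,p=p,R=R)
E
```

```text
24 linear [[-41, 13, -32], [-41, 13, -32], [-41, 13, -32], [-41, 13, -32], [-41, 13, -33], [-40, 14, -32], [-34, 40, -20], [-34, 39, -21], [-34, 40, -20], [-34, 39, -21], [-34, 40, -20], [-34, 39, -21], [-34, 40, -20], [-34, 39, -21], [-33, 40, -20], [-48, 9, -20], [-48, 10, -20], [-48, 9, -20], [-48, 10, -20], [-48, 9, -20], [-48, 10, -20], [-48, 9, -19], [-48, 10, -20], [-48, 9, -19]] turn [0.0, 0.0, 0.0, 0.0, 0.0, 0.0, 0.0, 0.0, 0.0, 0.0, 0.0, 0.0, 0.0, 0.0, 0.0, 0.0, 0.0, 0.0, 0.0, 0.0, 0.0, 0.0, 0.0, 0.0]
end [ 0.4397 -0.2998  0.4495]
8 linear [[-48, -1, 4], [-49, -1, 4], [-48, -1, 4], [-49, -1, 4], [-48, -1, 4], [-49, -1, 3], [-17, 3, 46], [-17, 3, 47]] turn [0.0, 0.0, 0.0, 0.0, 0.0, 0.0, 0.0, 0.0]
end [ 0.4174 -0.4659  0.1479]
```

Request:
arm_command([
  [-41,13,-32],
  [-41,13,-32],
  [-41,13,-32],
  [-41,13,-32],
  [-41,13,-33],
  [-40,14,-32],
  [-34,40,-20],
  [-34,39,-21],
  [-34,40,-20],
  [-34,39,-21],
  [-34,40,-20],
  [-34,39,-21],
  [-34,40,-20],
  [-34,39,-21],
  [-33,40,-20],
], jaw=[0,0,0,0,0,0,0,0,0,0,0,0,0,0,0], turn=[0,0,0,0,0,0,0,0,0,0,0,0,0,0,0])

```text
time: 33.0
ee_pos: [0.4207, 0.1669, 0.6051]
orientation: [-1.956, -1.688, -0.746]
ft_force: [-0.0, 0.6, -0.5]
gripper_width: 0.0428
grasp_force: 0.0
```

```bash
python3 st.py; python3 - <<'E'
from plan import *
p,R=plan([(.44,-.3,.42,0),(.405,-.5,.24,0)],step=55)
E
```

```text
33.0 [-0.375 -0.328  1.488  0.792  2.011  0.113] [0.4207 0.1669 0.6051]
[[ 0.105  0.988  0.109]
 [ 0.746 -0.151  0.649]
 [ 0.658  0.013 -0.753]] tilt 41.14197591455632 head 80.50761498367804 [-0.03820806  0.59972378 -0.54040073] 0.04280509715950147
15 linear [[-47, 9, -16], [-47, 9, -16], [-47, 9, -16], [-47, 9, -16], [-47, 9, -16], [-47, 8, -16], [-46, 9, -16], [-47, 8, -16], [-46, 9, -17], [-47, 8, -16], [-54, -1, 0], [-54, -1, 0], [-54, -2, 0], [-55, -1, 1], [-54, -2, 0]] turn [0.0, 0.0, 0.0, 0.0, 0.0, 0.0, 0.0, 0.0, 0.0, 0.0, 0.0, 0.0, 0.0, 0.0, 0.0]
end [ 0.4046 -0.5001  0.2405]
```

Request:
arm_command([
  [-47,9,-16],
  [-47,9,-16],
  [-47,9,-16],
  [-47,9,-16],
  [-47,9,-16],
  [-47,8,-16],
  [-46,9,-16],
  [-47,8,-16],
  [-46,9,-17],
  [-47,8,-16],
  [-54,-1,0],
  [-54,-1,0],
  [-54,-2,0],
  [-55,-1,1],
  [-54,-2,0],
  [0,0,0],
], jaw=[0,0,0,0,0,0,0,0,0,0,0,0,0,0,0,0], turn=[0,0,0,0,0,0,0,0,0,0,0,0,0,0,0,0])

```text
time: 35.0
ee_pos: [0.4021, -0.4991, 0.2339]
orientation: [-1.953, -1.678, -0.744]
ft_force: [0.9, 0.3, 0.1]
gripper_width: 0.0424
grasp_force: 0.0
```

```bash
python3 st.py; python3 - <<'E'
from plan import *
from fit import *
f=cam('wrist'); save(f,'w2.png')
A=pts(f,np.ones((400,640),bool)); B=A[(np.hypot(A[:,0]-.4307,A[:,1]+.385)<.075)&(A[:,2]>.006)&(A[:,2]<.12)]
x,e,n=fit(guard(),sub(B,2500),(.4307,-.385,[1.415])); print(x,e,n)
g=np.array([x[0]-.0293*np.cos(x[2]),x[1]-.0293*np.sin(x[2]),.0883]); R=Ro.from_rotvec(monitor.get_state()['orientation']); z=R.apply([0,0,1])
p,R=plan([(*(g-.07*z),0),(*(g-.03*z),0,40),(*g,0,10)],step=50)
E
```

```text
35.0 [-1.232  0.77   0.942  0.367  2.061 -1.013] [ 0.4021 -0.4991  0.2339]
[[ 0.111  0.988  0.105]
 [ 0.741 -0.152  0.654]
 [ 0.662  0.005 -0.749]] tilt 41.4847259922115 head 80.89799782219627 [0.89994906 0.28687604 0.12081947] 0.042426829928962496
[ 4.31608538e-01 -3.83108455e-01  1.42291877e+00 -7.95244572e-04] 0.001345594665036962 2500
7 linear [[-11, 3, 34], [-10, 3, 33], [-11, 4, 34], [0, -0, 40], [0.1, -0.1, 9.9], [0.1, -0.2, 10], [0.2, -0.1, 9.9]] turn [0.0, 0.0, 0.0, 0.0, 0.0, 0.0, 0.0]
end [ 0.4273 -0.4121  0.0883]
```

Approaching and gripping the green guard's fin square-on.

Request:
arm_command([
  [-11,3,34],
  [-10,3,33],
  [-11,4,34],
  [0,0,40],
  [0,0,10],
  [0,0,10],
  [0,0,10],
  [0,0,0],
  [0,0,0],
  [0,0,0],
  [0,0,0],
  [0,0,0],
  [0,0,0],
], jaw=[0,0,0,0,0,0,0,0,-1,-1,-1,-1,-1], turn=[0,0,0,0,0,0,0,0,0,0,0,0,0], force=70)

```text
time: 36.67
ee_pos: [0.4283, -0.413, 0.0903]
orientation: [-1.955, -1.688, -0.742]
ft_force: [-0.0, -2.8, 2.3]
gripper_width: 0.0131
grasp_force: 69.9
```

```bash
python3 st.py; python3 - <<'E'
from plan import *
s=monitor.get_state();p=s['ee_pos']
plan([(p[0],p[1],p[2]+.03,0,15)])
E
```

```text
36.675 [-1.156  0.757  1.259  0.372  1.745 -1.063] [ 0.4283 -0.413   0.0903]
[[ 0.106  0.989  0.105]
 [ 0.746 -0.149  0.649]
 [ 0.657  0.01  -0.754]] tilt 41.0812822290141 head 80.77120316246925 [-0.01427505 -2.75586939  2.32474855] 0.013065938317457554
2 linear [[10, 0, -11], [10, 0, -12]] turn [0.0, 0.0]
end [ 0.428  -0.413   0.1208]
```

```bash
python3 - <<'E'
from plan import *
p,R=plan([(.428,-.413,.12,0,20),(.43,-.36,.29,0,50),(.449,.118,.28,0,56)])
E
```

```text
15 linear [[10, -0, -11], [9, -0, -11], [38, -1, -23], [38, -1, -24], [38, -1, -23], [38, -1, -24], [39, -6, 36], [39, -6, 35], [39, -6, 36], [39, -6, 35], [39, -6, 36], [39, -6, 35], [39, -6, 36], [40, -5, 35], [39, -6, 36]] turn [0.0, 0.0, 0.0, 0.0, 0.0, 0.0, 0.0, 0.0, 0.0, 0.0, 0.0, 0.0, 0.0, 0.0, 0.0]
end [0.4489 0.1181 0.2796]
```

Request:
arm_command([
  [10,0,-11],
  [9,0,-11],
  [38,-1,-23],
  [38,-1,-24],
  [38,-1,-23],
  [38,-1,-24],
  [39,-6,36],
  [39,-6,35],
  [39,-6,36],
  [39,-6,35],
  [39,-6,36],
  [39,-6,35],
  [39,-6,36],
  [40,-5,35],
  [39,-6,36],
], jaw=[-1,-1,-1,-1,-1,-1,-1,-1,-1,-1,-1,-1,-1,-1,-1], turn=[0,0,0,0,0,0,0,0,0,0,0,0,0,0,0])

```text
time: 38.55
ee_pos: [0.4483, 0.1203, 0.2804]
orientation: [-1.954, -1.689, -0.742]
ft_force: [1.6, -0.4, -3.4]
gripper_width: 0.0129
grasp_force: 69.1
```

```bash
python3 st.py; python3 - <<'E'
from plan import *
from fit import *
s=monitor.get_state(); print(s['grasp_force'])
p=s['ee_pos']+[.0033,.0299,-.0903]
f=cam('side'); save(f,'s2.png'); A=pts(f,np.ones((400,640),bool)); B=A[(np.hypot(A[:,0]-p[0],A[:,1]-p[1])<.08)&(A[:,2]>p[2]-.01)&(A[:,2]<p[2]+.115)]
M=guard(); t=cKDTree(M)
def res(q):
    Rq=Ro.from_euler('zxy',q[3:]) # yaw, roll about x, pitch about y
    return t.query(Rq.inv().apply(sub(B,2000)-q[:3]))[0]
o=least_squares(res,[*p,1.41,0,0],loss='soft_l1',f_scale=.003,diff_step=1e-3,x_scale=[.01,.01,.01,.1,.1,.1]); print('exp',p,'fit',o.x.round(4),np.degrees(o.x[3:]),o.cost,len(B))
A=np.vstack([pts(cam(c),np.ones((400,640),bool)) for c in('scene',)])
plan([(.4682,.2361,.27,0,40),(.4682,.2361,.2,0,40),(.4682,.2361,.18,0,7)])
E
```

```text
38.55 [-0.455 -0.226  2.041  0.681  1.574 -0.396] [0.4483 0.1203 0.2804]
[[ 0.105  0.989  0.105]
 [ 0.746 -0.149  0.649]
 [ 0.657  0.01  -0.753]] tilt 41.10626998079896 head 80.77245565768521 [ 1.59879644 -0.39278407 -3.40033374] 0.012899328468734254
69.10147190093994
exp [0.45156712 0.15015106 0.19008551] fit [ 0.4527  0.1454  0.1885  1.4233 -0.0377  0.0152] [81.54736249 -2.16071784  0.87233975] 0.0028146466953051707 661
8 linear [[27, 2, 28], [26, 2, 28], [27, 1, 27], [-23, -0, 27], [-23, -0, 26], [-4.5, -0.2, 5.1], [-4.5, -0.2, 5], [-4.5, -0.2, 5.1]] turn [0.0, 0.0, 0.0, 0.0, 0.0, 0.0, 0.0, 0.0]
end [0.4682 0.2361 0.18  ]
```

View pics/s2.png

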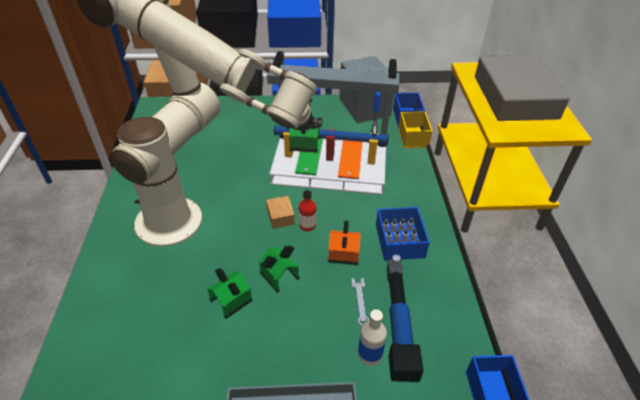

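Request:
arm_command([
  [27,2,28],
  [26,2,28],
  [27,1,27],
  [0,0,0],
  [-23,0,27],
  [-23,0,26],
  [-2,0,2],
], jaw=[-1,-1,-1,-1,-1,-1,-1], turn=[0,0,0,0,0,0,0])

```text
time: 39.52
ee_pos: [0.4698, 0.2307, 0.1948]
orientation: [-1.954, -1.684, -0.736]
ft_force: [0.5, 0.7, -3.2]
gripper_width: 0.0128
grasp_force: 69.5
```

```bash
python3 - <<'E'
from plan import *
s=monitor.get_state(); print(s['ee_pos'],s['ft_force'])
f=cam('side'); cv2.imwrite('pics/s3.png',cv2.resize(f['img'][50:210,230:430,::-1],None,fx=4,fy=4,interpolation=2)[:600,:800])
plan([(.4682,.2361,.182,0,6)])
E
```

```text
[0.46982038 0.23068022 0.19480826] [ 0.4773751   0.66840867 -3.15808533]
3 linear [[-1.9, -1.2, 4.7], [-1.9, -1.2, 4.7], [-1.9, -1.3, 4.6]] turn [0.0, 0.0, 0.0]
end [0.4682 0.2361 0.182 ]
```

View pics/s3.png

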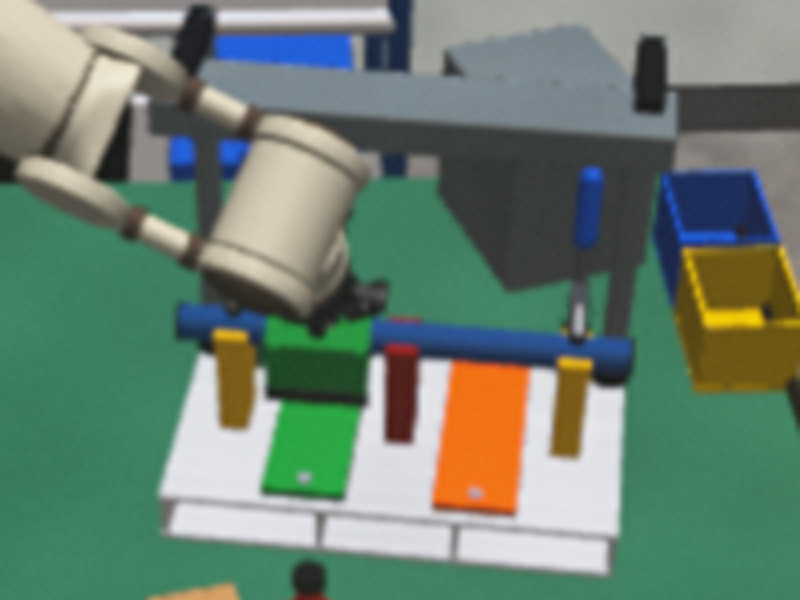

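Request:
arm_command([
  [-1.5,-1,5],
  [-1.5,-1,4.5],
  [-2,-1,4],
  [0,0,0],
], jaw=[-1,-1,-1,-1], turn=[0,0,0,0])

```text
time: 40.08
ee_pos: [0.4692, 0.2369, 0.1833]
orientation: [-1.953, -1.687, -0.741]
ft_force: [-0.2, -0.5, -3.3]
gripper_width: 0.0127
grasp_force: 69.6
```

Still carrying its weight, so I'll go down in fine steps.

Request:
arm_command([
  [-1.9,0,1.9],
  [-1.3,0,1.5],
  [-0.7,0,0.8],
  [0,0,0],
], jaw=[-1,-1,-1,-1], turn=[0,0,0,0])

```text
time: 40.58
ee_pos: [0.4696, 0.2365, 0.178]
orientation: [-1.953, -1.688, -0.742]
ft_force: [-1.7, -0.5, 0.7]
gripper_width: 0.013
grasp_force: 70.0
```

Request:
arm_command([
  [0,0,0],
  [0,0,0],
  [0,0,-10],
  [0,0,-30],
  [0,0,-50],
  [0,0,-50],
  [-10,0,-50],
], jaw=[0,0,0,0,0,0,0], turn=[0,0,0,0,0,0,0])

```text
time: 41.45
ee_pos: [0.4483, 0.1045, 0.3165]
orientation: [-1.954, -1.69, -0.744]
ft_force: [1.0, 0.1, 0.3]
gripper_width: 0.0425
grasp_force: 0.0
```

```bash
python3 st.py; python3 - <<'E'
from plan import *
from fit import *
plan([(.53,-.26,.25,0,55)])
p=np.array([.4717,.2663,.086])
for c in('scene','side'):
    f=cam(c); A=pts(f,np.ones((400,640),bool)); B=A[(np.hypot(A[:,0]-p[0],A[:,1]-p[1])<.08)&(A[:,2]>p[2]-.005)&(A[:,2]<p[2]+.115)]
    c_,s_=np.cos(1.41),np.sin(1.41); Q=B-[.4717,.2663,0]; ly=-Q[:,0]*s_+Q[:,1]*c_; B=B[(abs(ly)<.052)]
    M=guard(); t=cKDTree(M); B=sub(B,2000)
    def res(q): return t.query(Ro.from_euler('ZXY',q[3:]).inv().apply(B-q[:3]))[0]
    o=least_squares(res,[*p,1.41,0,0],loss='soft_l1',f_scale=.003,diff_step=1e-3,x_scale=[.01,.01,.01,.1,.1,.1]); print(c,o.x[:3].round(4),np.degrees(o.x[3:]).round(1),o.cost,len(B))
E
```

```text
41.45 [-0.49  -0.25   1.988  0.675  1.654 -0.375] [0.4483 0.1045 0.3165]
[[ 0.104  0.989  0.106]
 [ 0.746 -0.149  0.649]
 [ 0.657  0.012 -0.754]] tilt 41.10030523828748 head 80.68602814129129 [1.00713969 0.10754251 0.31413283] 0.042501896888032235
7 linear [[-44, 19, -25], [-44, 19, -25], [-44, 19, -26], [-44, 19, -25], [-44, 19, -26], [-44, 20, -25], [-43, 19, -26]] turn [0.0, 0.0, 0.0, 0.0, 0.0, 0.0, 0.0]
end [ 0.5298 -0.26    0.2504]
scene [0.4709 0.2584 0.0868] [80.3  0.1  4.6] 0.0030537454102058255 704
side [0.4706 0.257  0.0841] [80.1  0.2  4.3] 0.0039716803089352125 786
```

```bash
cat > chk.py <<'E'
from fit import *
import sys
def g6(B,p,M=guard()):
    t=cKDTree(M); B=sub(B,2500)
    def res(q): return t.query(Ro.from_euler('ZXY',q[3:]).inv().apply(B-q[:3]))[0]
    o=least_squares(res,[*p,1.41,0,0],loss='soft_l1',f_scale=.003,diff_step=1e-3,x_scale=[.01,.01,.01,.1,.1,.1]); return o.x[:3].round(4),np.degrees(o.x[3:]).round(1),round(o.cost/len(B)*1e6,2),len(B)
def bay(A,yf,n=''):
    c_,s_=np.cos(1.41),np.sin(1.41); Q=A-[.5457,.2542,0]; L=np.c_[Q[:,0]*c_+Q[:,1]*s_,-Q[:,0]*s_+Q[:,1]*c_,Q[:,2]]
    m=(abs(L[:,0])<.07)&(abs(L[:,1]-yf)<.052)&(L[:,2]>.08)&(L[:,2]<.205)
    p=[.5457-yf*s_,.2542+yf*c_,.086]
    print(n,'guard',*g6(A[m],p))
    k=(L[:,2]>.145)&(L[:,2]<.18)&(abs(L[:,0])<.025)&((abs(abs(L[:,1])-.19)<.01)|(abs(abs(L[:,1])-.022)<.007)|((abs(L[:,1]+np.sign(yf)*.075)<.05)))
    T=L[k]
    if len(T)>50:
        o=least_squares(lambda q:np.hypot(T[:,0]-q[0]-q[1]*T[:,1],T[:,2]-q[2])-.016,[0,0,.15],loss='soft_l1',f_scale=.002); print(n,'tube x_f,slope,z',o.x.round(4),len(T))
if __name__=='__main__':
    for c in sys.argv[2:]:
        f=cam(c); save(f,c+'_chk%d.png'%int(monitor.get_state()['time']*10)); bay(pts(f,np.ones((400,640),bool)),float(sys.argv[1]),c)
E
python3 chk.py .075 wrist scene side; ls pics
```

```text
wrist guard [0.4726 0.2589 0.0847] [80.8 -0.5  4.6] 1.8 2500
wrist tube x_f,slope,z [-0.0014  0.0068  0.1504] 4831
scene guard [0.4703 0.2585 0.0862] [80.6  0.7  4.3] 4.35 701
scene tube x_f,slope,z [-0.0017  0.0068  0.1526] 400
side guard [0.4707 0.2567 0.0837] [79.9  0.5  4.5] 5.21 787
side tube x_f,slope,z [-0.0038  0.0059  0.1508] 394
s2.png
s3.png
scene0.png
scene_chk416.png
side0.png
side_chk417.png
w1.png
w2.png
wrist_chk416.png
```

Request:
arm_command([
  [10,0,50],
  [0,0,50],
  [0,0,50],
  [0,0,28],
  [0,0,10],
  [0,0,0],
  [0,0,0],
  [0,0,0],
  [0,0,0],
  [0,0,0],
  [0,0,0],
], jaw=[0,0,0,0,0,0,-1,-1,-1,-1,-1], turn=[0,0,0,0,0,0,0,0,0,0,0], force=25)

```text
time: 43.08
ee_pos: [0.4701, 0.2348, 0.1803]
orientation: [-1.954, -1.688, -0.744]
ft_force: [-2.7, -3.6, 6.5]
gripper_width: 0.0132
grasp_force: 27.7
```

Request:
arm_command([
  [-1.2,0,0.3],
  [-1.2,0,0.3],
  [-1.2,0,0.3],
  [0,0,0],
], jaw=[-1,-1,-1,-1], turn=[0,0,0,0])

```text
time: 43.58
ee_pos: [0.4702, 0.2337, 0.1789]
orientation: [-1.951, -1.687, -0.747]
ft_force: [-3.8, -0.5, 12.1]
gripper_width: 0.0134
grasp_force: 27.3
```

```bash
python3 chk.py .075 scene side
```

```text
scene guard [0.4754 0.2615 0.0869] [81.9 -0.1  1.2] 4.46 603
scene tube x_f,slope,z [-0.0023  0.0034  0.1519] 368
side guard [0.4764 0.258  0.083 ] [80.9 -1.   3.4] 5.81 559
side tube x_f,slope,z [-0.0039  0.0041  0.1501] 387
```

Request:
arm_command([
  [0,0,-0.5],
  [0,0,0],
  [0,0,-10],
  [0,0,-30],
  [0,0,-50],
  [0,0,-50],
  [-10,0,-50],
], jaw=[0,0,0,0,0,0,0], turn=[0,0,0,0,0,0,0])

```text
time: 44.55
ee_pos: [0.4476, 0.1007, 0.315]
orientation: [-1.954, -1.689, -0.743]
ft_force: [0.6, 0.1, -0.6]
gripper_width: 0.0427
grasp_force: 0.0
```

```bash
python3 chk.py .075 wrist scene side; python3 - <<'E'
from plan import *
plan([(.53,-.26,.25,0,55)])
E
```

```text
wrist guard [0.4735 0.2612 0.0843] [80.6 -0.8  2.2] 1.88 2500
wrist tube x_f,slope,z [-0.0014  0.0065  0.1505] 4930
scene guard [0.4725 0.2602 0.087 ] [80.7  0.4  3. ] 4.33 699
scene tube x_f,slope,z [-0.0023  0.0042  0.1524] 406
side guard [0.4729 0.2586 0.0841] [80.2 -0.1  2.8] 5.14 766
side tube x_f,slope,z [-0.0039  0.0049  0.1508] 392
7 linear [[-43, 19, -25], [-43, 19, -25], [-43, 19, -25], [-43, 19, -25], [-44, 19, -25], [-43, 19, -25], [-44, 20, -25]] turn [0.0, 0.0, 0.0, 0.0, 0.0, 0.0, 0.0]
end [ 0.53   -0.26    0.2497]
```

Request:
arm_command([
  [-43,19,-25],
  [-43,19,-25],
  [-43,19,-25],
  [-43,19,-25],
  [-44,19,-25],
  [-43,19,-25],
  [-44,20,-25],
  [0,0,0],
], jaw=[0,0,0,0,0,0,0,0], turn=[0,0,0,0,0,0,0,0])

```text
time: 45.7
ee_pos: [0.5297, -0.2591, 0.2429]
orientation: [-1.953, -1.68, -0.741]
ft_force: [-0.1, 0.1, 0.5]
gripper_width: 0.0429
grasp_force: 0.0
```

```bash
python3 st.py; python3 - <<'E'
from plan import *
from fit import *
f=cam('wrist')
A=pts(f,np.ones((400,640),bool)); B=A[(np.hypot(A[:,0]-.562,A[:,1]+.162)<.075)&(A[:,2]>.006)&(A[:,2]<.12)]
x,e,n=fit(guard(),sub(B,2500),(.562,-.162,[1.413])); print(x,e,n)
g=np.array([x[0]-.0293*np.cos(x[2]),x[1]-.0293*np.sin(x[2]),.0895]); R=Ro.from_rotvec(monitor.get_state()['orientation']); z=R.apply([0,0,1])
p,R=plan([(*(g-.06*z),0),(*(g-.02*z),0,40),(*g,0,10)],step=50)
E
```

```text
45.7 [-0.914  0.464  1.366  0.518  1.819 -0.767] [ 0.5297 -0.2591  0.2429]
[[ 0.111  0.988  0.103]
 [ 0.743 -0.151  0.652]
 [ 0.66   0.005 -0.751]] tilt 41.32600234618093 head 81.00149118603868 [-0.07261535  0.13185384  0.54295248] 0.042896190977249345
[ 5.63692709e-01 -1.60247980e-01  1.41389342e+00 -5.34146224e-04] 0.0012766662878279092 2500
6 linear [[-16, 6, 35], [-16, 6, 34], [-16, 6, 35], [-0, -0, 40], [-0.1, -0.1, 9.9], [-0.2, -0, 9.9]] turn [0.0, 0.0, 0.0, 0.0, 0.0, 0.0]
end [ 0.5592 -0.1892  0.0895]
```

Request:
arm_command([
  [-16,6,35],
  [-16,6,34],
  [-16,6,35],
  [0,0,40],
  [0,0,10],
  [0,0,10],
  [0,0,0],
  [0,0,0],
  [0,0,0],
  [0,0,0],
  [0,0,0],
  [0,0,0],
], jaw=[0,0,0,0,0,0,0,-1,-1,-1,-1,-1], turn=[0,0,0,0,0,0,0,0,0,0,0,0], force=90)

```text
time: 47.25
ee_pos: [0.5604, -0.1906, 0.0928]
orientation: [-1.955, -1.689, -0.743]
ft_force: [-0.8, -3.1, 4.7]
gripper_width: 0.0126
grasp_force: 88.6
```

```bash
python3 st.py; python3 - <<'E'
from plan import *
s=monitor.get_state();p=s['ee_pos']; off=p-np.array([.5637,-.1602,0]); 
bc=np.array([.5457+.075*.987,.2542-.075*.161,0])+np.array([.16,.987,0])*-.0015
tgt=bc+off+[0,0,.0865]; print('off',off,'target TCP',tgt)
st=tgt-np.array([.16,.987,0])*.12
p,R=plan([(p[0],p[1],p[2]+.03,0,20),(.57,-.15,.28,0,50),(st[0],st[1],.278,0,50)])
E
```

```text
47.25 [-0.81   0.596  1.502  0.552  1.534 -0.826] [ 0.5604 -0.1906  0.0928]
[[ 0.106  0.989  0.106]
 [ 0.747 -0.15   0.648]
 [ 0.657  0.011 -0.754]] tilt 41.06885320273559 head 80.68135320926169 [-0.82809746 -3.11198971  4.69239518] 0.012590377644430039
off [-0.00331805 -0.03038719  0.09279971] target TCP [0.61616695 0.21025731 0.17929971]
11 linear [[10, 0, -11], [10, 0, -12], [34, 1, -23], [33, 1, -23], [34, 2, -22], [33, 1, -23], [36, -2, 32], [37, -2, 32], [36, -2, 32], [37, -2, 33], [36, -1, 32]] turn [0.0, 0.0, 0.0, 0.0, 0.0, 0.0, 0.0, 0.0, 0.0, 0.0, 0.0]
end [0.5969 0.0913 0.278 ]
```

Request:
arm_command([
  [10,0,-11],
  [10,0,-12],
  [34,1,-23],
  [33,1,-23],
  [34,2,-22],
  [33,1,-23],
  [36,-2,32],
  [37,-2,32],
  [36,-2,32],
  [37,-2,33],
  [36,-1,32],
  [0,0,0],
], jaw=[-1,-1,-1,-1,-1,-1,-1,-1,-1,-1,-1,-1], turn=[0,0,0,0,0,0,0,0,0,0,0,0])

```text
time: 48.75
ee_pos: [0.5952, 0.0956, 0.2779]
orientation: [-1.948, -1.691, -0.74]
ft_force: [-0.6, -0.8, -3.3]
gripper_width: 0.0126
grasp_force: 88.4
```

```bash
python3 st.py; python3 - <<'E'
from plan import *
from chk import g6
p=monitor.get_state()['ee_pos']+[.0033,.0304,-.0928]
f=cam('side'); save(f,'s5.png'); A=pts(f,np.ones((400,640),bool)); B=A[(np.hypot(A[:,0]-p[0],A[:,1]-p[1])<.08)&(A[:,2]>p[2]-.01)&(A[:,2]<p[2]+.115)]
print(p,g6(B,p))
plan([(.6162,.2095,.273,0,40),(.6162,.2095,.2,0,37),(.6162,.2095,.19,0,7)])
E
```

```text
48.75 [-0.378  0.185  1.642  0.698  1.522 -0.349] [0.5952 0.0956 0.2779]
[[ 0.102  0.99   0.101]
 [ 0.746 -0.143  0.65 ]
 [ 0.658  0.009 -0.753]] tilt 41.164759847210235 head 81.17911980979007 [-0.60928827 -0.7944937  -3.27701237] 0.01256601887246634
[0.59851201 0.12604825 0.18512765] (array([0.5982, 0.1214, 0.1835]), array([81.4, -0.2,  2.2]), np.float64(3.73), 659)
7 linear [[28, 1, 27], [29, 1, 27], [28, 1, 27], [-24, -0, 27], [-24, -0, 28], [-3.1, -0.1, 3.7], [-3, -0.2, 3.7]] turn [0.0, 0.0, 0.0, 0.0, 0.0, 0.0, 0.0]
end [0.6162 0.2095 0.19  ]
```

View pics/s5.png

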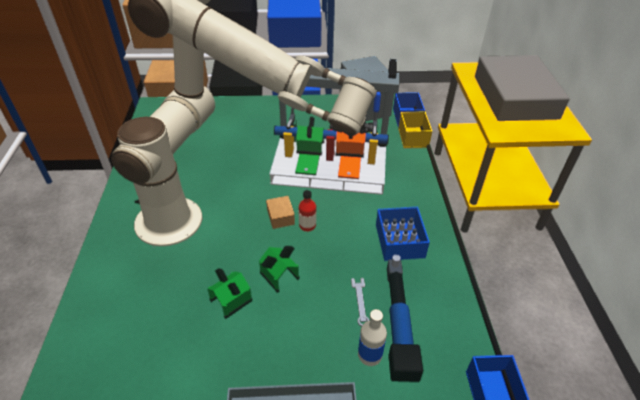

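Request:
arm_command([
  [28,1,27],
  [29,1,27],
  [28,1,27],
  [0,0,0],
  [-24,0,27],
  [-24,0,28],
  [-2,0,2],
  [0,0,0],
], jaw=[-1,-1,-1,-1,-1,-1,-1,-1], turn=[0,0,0,0,0,0,0,0])

```text
time: 49.8
ee_pos: [0.6185, 0.2064, 0.1979]
orientation: [-1.955, -1.687, -0.744]
ft_force: [-0.1, 0.3, -2.6]
gripper_width: 0.0127
grasp_force: 88.7
```

```bash
python3 st.py; python3 - <<'E'
from plan import *
plan([(.6162,.2095,.184,0,5)])
E
```

```text
49.8 [-0.18   0.304  1.667  0.756  1.283 -0.3  ] [0.6185 0.2064 0.1979]
[[ 0.106  0.989  0.107]
 [ 0.745 -0.15   0.65 ]
 [ 0.658  0.011 -0.753]] tilt 41.16818405870907 head 80.66275486096512 [-0.09312386  0.28254958 -2.57937375] 0.012662245975458222
3 linear [[-2.4, -1, 4.1], [-2.3, -1, 4.1], [-2.4, -0.9, 4]] turn [0.0, 0.0, 0.0]
end [0.6162 0.2095 0.184 ]
```

Request:
arm_command([
  [-2.5,-1,4],
  [-2.5,-1,4],
  [-2.5,-0.5,3],
  [0,0,0],
], jaw=[-1,-1,-1,-1], turn=[0,0,0,0])

```text
time: 50.3
ee_pos: [0.6153, 0.2095, 0.1829]
orientation: [-1.953, -1.687, -0.741]
ft_force: [-0.0, 0.5, -2.8]
gripper_width: 0.0127
grasp_force: 88.7
```

Request:
arm_command([
  [-1,0,1],
  [-0.7,0,0.7],
  [0,0,0],
], jaw=[-1,-1,-1], turn=[0,0,0])

```text
time: 50.68
ee_pos: [0.6156, 0.2091, 0.1809]
orientation: [-1.954, -1.687, -0.742]
ft_force: [0.5, -0.1, -3.0]
gripper_width: 0.0126
grasp_force: 88.7
```

Request:
arm_command([
  [-1,0,0.9],
  [-0.3,0,0.5],
  [0,0,0],
], jaw=[-1,-1,-1], turn=[0,0,0])

```text
time: 51.05
ee_pos: [0.6156, 0.2092, 0.1791]
orientation: [-1.953, -1.687, -0.742]
ft_force: [1.2, 0.5, -2.8]
gripper_width: 0.0124
grasp_force: 88.7
```

Request:
arm_command([
  [-0.8,0,0.6],
  [-0.5,0,0.5],
  [0,0,0],
], jaw=[-1,-1,-1], turn=[0,0,0])

```text
time: 51.42
ee_pos: [0.6158, 0.2092, 0.1785]
orientation: [-1.952, -1.687, -0.744]
ft_force: [-3.6, -0.6, 5.6]
gripper_width: 0.0127
grasp_force: 89.7
```

Request:
arm_command([
  [0.3,0,-0.3],
  [0,0,0],
  [0,0,0],
  [0,0,0],
  [0,0,-10],
  [0,0,-30],
  [0,0,-50],
  [0,0,-50],
  [-10,0,-50],
], jaw=[-1,0,0,0,0,0,0,0,0], turn=[0,0,0,0,0,0,0,0,0])

```text
time: 52.55
ee_pos: [0.5944, 0.0768, 0.3166]
orientation: [-1.954, -1.689, -0.743]
ft_force: [0.7, 0.1, -0.7]
gripper_width: 0.0429
grasp_force: 0.0
```

```bash
python3 st.py; python3 chk.py -.075 wrist scene side; python3 chk.py .075 scene side
```

```text
52.55 [-0.41   0.156  1.596  0.691  1.594 -0.323] [0.5944 0.0768 0.3166]
[[ 0.105  0.989  0.106]
 [ 0.746 -0.149  0.649]
 [ 0.657  0.011 -0.754]] tilt 41.103336947261006 head 80.69496858220181 [ 0.66128469  0.1388221  -0.69793933] 0.04289034278147626
wrist guard [0.6217 0.2378 0.0846] [80.8 -0.7  1. ] 1.83 2500
wrist tube x_f,slope,z [-0.0009  0.0011  0.157 ] 5324
scene guard [0.6178 0.2379 0.0863] [80.6  0.8  1.2] 4.13 799
scene tube x_f,slope,z [-0.002  -0.0094  0.1586] 321
side guard [0.6203 0.2358 0.0841] [80.4 -0.   0.7] 5.36 773
side tube x_f,slope,z [-0.0046  0.0012  0.1554] 356
scene guard [0.4727 0.2606 0.0863] [80.6  0.4  2.3] 4.41 471
scene tube x_f,slope,z [-0.0037 -0.0127  0.1591] 373
side guard [0.4733 0.2585 0.0837] [80.3 -0.6  2.1] 5.2 807
side tube x_f,slope,z [-0.0047  0.0123  0.1551] 355
```

```bash
python3 - <<'E'
from h import *
f=cam('side'); save(f,'fin.png')
E
```

```text
(no output)
```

View pics/fin.png

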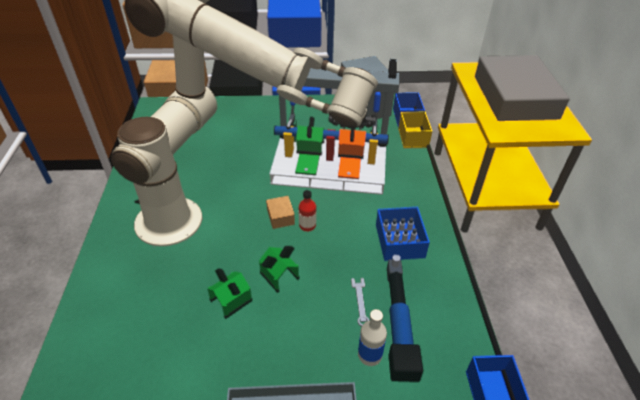

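Both guards hang over their matching plates, green at (310,138) and orange at (351,142). The gripper is clear and the other things on the table are where they were.

```bash
python3 -c "
from plant import ticket
print(ticket.finish_job())"
```

```text
the job is handed in; nothing more can be done
None
```

Job handed in at about 53 s: both guards hang in the middle of their matching bays, orange about 1° and green about 2° off straight; green needed one regrasp to straighten it, which briefly pressed on the tube with about 12 N.

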